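Start a jar lid's thread by turning it back to the drop, then screw it home

ROBOT

A 7-joint arm with a two-finger parallel gripper is mounted at the origin on the work surface; the furniture and walls round the work are solid. World frame = base frame: x ahead of the robot, y to its left, z up, the work surface at z = 0. Lengths are in m, angles in degrees, forces in N, time in s.
With the tool pointing down it reaches from about 0.4 to 0.875 m from the base axis. Payload 4.4 kg.
Tool frame: the origin (TCP) lies between the finger pads; the fingertips stand ahead of it and the grasp point (between the pads) lies 3 mm ahead of it (manip.tip_reach is the z of the fingertips in the tool frame, in m); z points along the fingers, y is the line along which they close (so a half turn about z gives the same grasp; the last joint's range is limited). The gripper opens to 85 mm and grips with 20 to 120 N. Pads are 22 mm wide; open, the fingers measure 114 mm over their backs; the gripper's body (76 mm by 85 mm) begins 54 mm behind the grasp point. The pads swing forward as they close: fully open they stand 13 mm farther back than shut.
Start: joints at [-81.062, 36.005, 2.206, 86.941, -1.547, 57.084, -1.146], TCP at [0.143, 0.634, 0.253] pointing down, gripper open.
Joint ranges: [-175.42, 175.42], [-21.48, 121.26], [-71.46, 75.88], [10.55, 141.38], [-63.04, 243.04], [13.31, 113.54], [-168.57, 168.57]. Speed limits (degrees/s): [147.25, 147.25, 180, 180, 180, 180, 180].

INTERFACE

Orientations are given as a 3x3 rotation matrix whose columns are the frame's x, y, z axes.
In Python, from plant import manip gives the robot as it stands. Calls block until the motion is done:
- manip.movep(position, orientation): joint-space move of the TCP to a pose.
- manip.line_to(position, ori=None, velocity=0.15): straight line of the TCP; ori=None keeps the orientation; velocity is the mean speed in m/s.
- manip.goto_joints(angles): joint-space move.
- manip.gripper_to(opening): opening from 0.0 (shut) to 1.0 (fully open); the grip force is fixed at half the most; returns when the fingers have stopped.
- manip.hold(seconds).
- manip.ik(position, orientation): joint angles nearest the present ones, or None.
- manip.sense(): the state.
- manip.capture(name): name is "side" or "top"; returns a dict with "color" (400x640x3 uint8, blue, green, red), "fov_y" (degrees; the focal length in pixels is half the picture's height over the tangent of half this angle, whatever the lens; pixels are square), "cx", "cy" (the principal point, pixels), "k1" (the pictures are not rectified: a ray, as slopes to the right and down, at radius r is drawn at 1 + k1 r^2 times it, then the intrinsics apply), "position" and "attitude" of the camera in the world. Camera axes: x right, y up, looking along -z (the intrinsics and any distortion apply to the point x, -y, -z); pixel columns grow to the right and rows downward; lengths in m; the calibration is good to about 2 mm. A picture is of the moment at which its call begins. There is no depth.
A pose or a line that the arm cannot do raises manip.PlanningError and nothing moves.
- manip.hand_in(): hands the job in; it is judged then, once.
Trained networks look in the newest picture that a camera, given by its name, has taken for a name from the list of things; names that differ only in an ending like _2 or _b are one class to them, and where a whole thing is asked for, a point or a joint stands for the part that bears it (a point fixed in the world has none). Each returns a list of dicts, best first, with "p" (0 to 1); they miss things now and then, are a little off and sometimes report something else, mostly with a low value. They report only what shows in the picture. A call takes as long as a camera call. They do not tell look-alikes from the thing itself.
- manip.recognise(camera, query): "rect" ([left, top, right, bottom] in pixels, round what is visible of it).
- manip.spot_point(camera, query): "pixel" ([column, row] in pixels: a listed point, or the origin of a listed thing).
The state is a dict: "t": time; "qpos": joint angles; "qvel": joint speeds; "tau": joint torques, N m; "position": TCP position; "tool_rot": TCP orientation; "wrist_force": force on the tool from outside, world axes, zero at the start; "ft_torque": the same for the moment, N m; "opening": opening from 0.0 (shut) to 1.0 (fully open); "grasp_force": force on a finger pad.
Only numpy, scipy, OpenCV 4.12 (cv2) and the standard library are available. Lean on these libraries where they do the work, as an engineer would, in place of code of your own. Each camera call takes 0.05 s, during which the arm holds its last target. There are 200 camera calls.

TASK

Close the paste jar in the bench holder: its blue lid lies loose on top of the thread. Without lifting it off, turn it backward (anticlockwise from above) just until it drops a step into the thread, then forward (clockwise) until it is screwed fully home on the rim, and let go. Leave the pots and the tape where they stand.

Things in the scene. Friction and masses are not known exactly. Their poses are not given: they have to be found in the camera images.
- holder: Jar holder fixed to the bench: plywood base 116 x 116 x 12 mm with a round beech collar (102 mm across, 45 mm high, rubber-lined). Origin: centre of its underside, on the bench; z up. A round orange jar (74 mm across, cream label, shoulder 74 mm above the bench) stands fixed in it, its axis upright through the origin. How the jar is turned about its axis is not known.
- jar_rim (a point): Centre of the jar's rim, 110 mm above the holder's origin; fixed. White neck 44 mm across, with a three-start right-hand thread (19.5 mm lead, 1.1 mm of height in 20 degrees, starts 120 degrees apart, slippery). From the drop, about 100 degrees clockwise (seen from above) bring the lid down onto the rim, 15 to 20 degrees more make it tight.
- thread_top (a point): On the jar's axis, level with the thread starts, 3 mm below the rim. On top of the thread the lid rises as it turns anticlockwise; at the next start it falls 6 mm. Some 6 degrees further comes a ramped tooth against cross-threading: turning on against its resistance lifts the lid over it, onto the next thread top. Clockwise from any thread top the lid jams on a tooth, 6.8 mm above home (do not force it).
- lid: Blue loose screw lid, 62 mm across its ribbed skirt, about 120 g. Origin: on its axis, centre of the inner face that seats on the rim; z up. Flat top 4 mm above the origin, skirt edge 18 mm below it. Origin above the holder's: 117.2 to 120.2 mm at the start, about 115.5 mm after the drop, 110 mm home. The drop is 30 to 85 degrees anticlockwise of the start. Turns under 0.1 N m until tight.
- lid_bar (a point): Centre of the top of the grip bar that stands across the lid, moulded on; 22 mm above the lid's origin; axes as the lid's. The bar runs along x: 46 mm long, 12 mm thick (along y), 18 mm high above the lid's flat top, free on both sides, solid, with a black inlay on each side.
- red_lid_pot: Loose closed paint pot, peach with a red lid, 56 mm across, 55 mm high; origin at the centre of its underside. To be left alone.
- white_lid_pot: Loose closed paint pot, rust-orange with a white lid, 56 mm across, 55 mm high; origin at the centre of its underside. To be left alone.
- tape: Loose roll of masking tape lying flat, 102 mm across, 25 mm high; origin at the centre of its underside. To be left alone.
Mind the look-alikes: they are no part of the job. What is shaped like the holder but pink or yellow is not meant. There is more than one size of the lid; the job needs the smaller.

How it is judged:
By the outcome, as a careful person would: the job done as asked, in the order asked, and still so for the second after the job is handed in, with the robot touching nothing.
It also fails if it takes over 51 s, if anything falls off the work surface, if the arm or the gripper's body presses on something with over 40 N, if the wrist force passes 120 N, or if a joint passes its speed limit or range.

## Working session

There is one attempt and no reset: what is moved stays moved. The work goes in short steps, each a Python script; the robot and the scene stay as the last script left them, time stands still between calls to the robot, and variables do not carry over. Pictures are saved under pics/ and viewed, at most 10 in all, crops included, and the job is handed in when it is done.

```bash
ls; mkdir -p pics; python3 - <<'E'
from plant import manip
import cv2
s=manip.sense();print(s['t'],s['position'],s['opening'],manip.tip_reach)
for c in("side","top"):
    d=manip.capture(c);cv2.imwrite(f'pics/{c}0.png',d['color']);print({k:v for k,v in d.items() if k!='color'})
    for q in("holder","lid","lid_bar","jar_rim"):
        print(c,q,[(r['p'],r['rect']) for r in manip.recognise(c,q)] if q in("holder","lid") else '',[(r['p'],r['pixel']) for r in manip.spot_point(c,q)])
E
```

```text
pics
0.0 [0.14280551 0.63348798 0.25235593] 0.9986705817122189 0.022
{'fov_y': 52.216095833366204, 'cx': 319.35108204503297, 'cy': 201.40541349080922, 'k1': -0.09038191818010678, 'position': array([ 0.58924999, -0.72202431,  0.455279  ]), 'attitude': array([[ 9.99963689e-01, -7.94522212e-03, -3.08132486e-03],
       [ 5.19458764e-04,  4.17739065e-01, -9.08566895e-01],
       [ 8.50595556e-03,  9.08532304e-01,  4.17728024e-01]])}
side holder [(0.78, [335.5, 178.0, 377.9, 206.1]), (0.64, [243.4, 235.7, 303.4, 275.1])] [(0.87, [414.3, 242.7]), (0.84, [275.8, 257.5]), (0.81, [357.0, 196.5]), (0.28, [275.8, 196.5])]
side lid [(0.96, [259.9, 189.0, 291.0, 222.9]), (0.88, [331.6, 231.1, 370.6, 271.4])] [(0.9, [272.7, 202.6]), (0.71, [352.4, 248.1])]
side lid_bar  [(0.72, [352.0, 235.0]), (0.63, [274.7, 195.9])]
side jar_rim  [(0.21, [318.4, 301.5])]
{'fov_y': 50.88150484984637, 'cx': 324.8894094544782, 'cy': 201.3602636281271, 'k1': -0.04430581264097856, 'position': array([0.44239113, 0.0537634 , 1.11867721]), 'attitude': array([[-0.0036059 ,  0.98904642, -0.14756076],
       [-0.9999586 , -0.00479903, -0.00773045],
       [-0.00835393,  0.14752678,  0.98902278]])}
top holder [(0.61, [301.6, 110.3, 352.2, 157.1]), (0.6, [216.4, 152.2, 262.8, 188.8])] [(0.81, [239.4, 172.5]), (0.71, [353.5, 241.9]), (0.67, [358.1, 239.9])]
top lid [(0.87, [340.7, 167.2, 369.7, 196.7]), (0.66, [347.0, 228.2, 368.5, 252.3]), (0.25, [330.9, 217.0, 379.2, 266.7])] [(0.62, [359.4, 238.4]), (0.58, [355.2, 185.0])]
top lid_bar  [(0.8, [353.9, 179.7]), (0.73, [356.4, 238.3]), (0.54, [357.7, 238.8])]
top jar_rim  [(0.72, [325.8, 118.7]), (0.68, [356.8, 234.6]), (0.64, [231.8, 157.3])]
```

```bash
python3 - <<'E'
import cv2
a=cv2.imread('pics/top0.png');b=cv2.imread('pics/side0.png')
cv2.imwrite('pics/v1.png',cv2.resize(a[90:290,190:450],None,fx=3,fy=3,interpolation=cv2.INTER_CUBIC)[:600,:780])
cv2.imwrite('pics/v2.png',cv2.resize(b[130:330,210:470],None,fx=3,fy=3,interpolation=cv2.INTER_CUBIC))
E
```

```text
(no output)
```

View pics/v1.png

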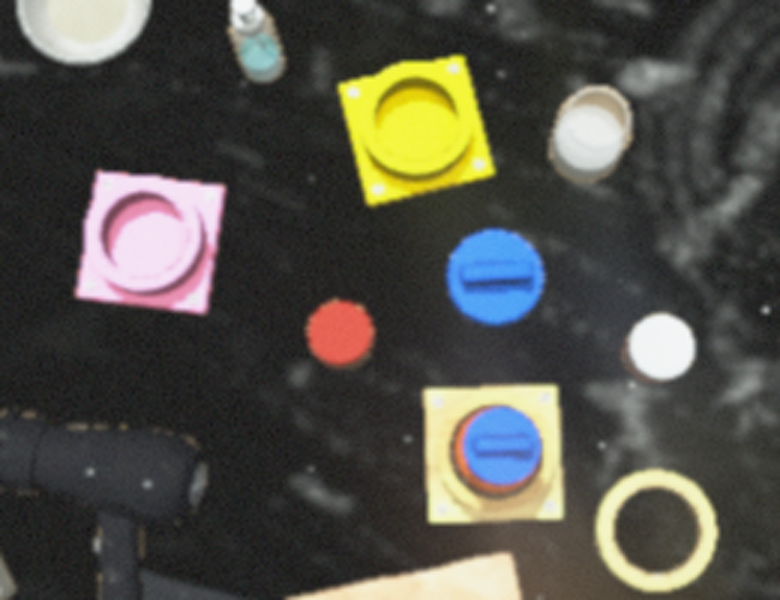

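View pics/v2.png

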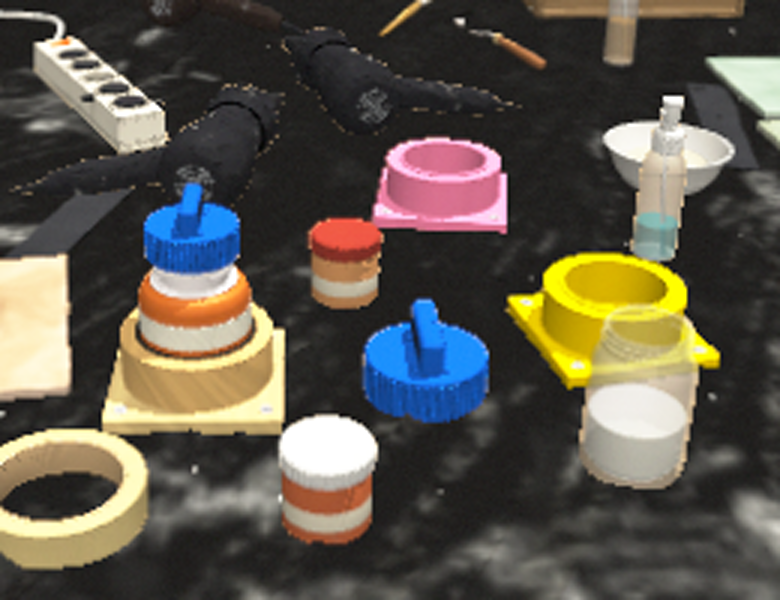

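View pics/top0.png

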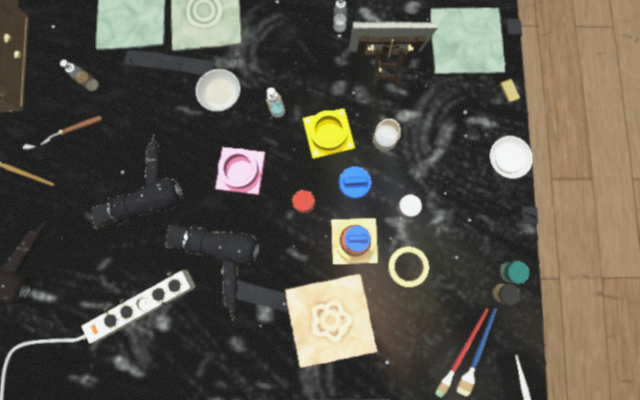

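The top view shows the orange jar with the small blue lid at about (357,239), bar roughly along world y. The larger decoy lid lies at about (355,182). In the side view the jar's lid is at about (274,205). Next I fit the lid pose to both blue masks.

```bash
cat > h.py <<'E'
import numpy as np, cv2
from plant import manip
from scipy.optimize import minimize
def proj(d,P):
    f=200/np.tan(np.radians(d['fov_y']/2))
    c=(np.atleast_2d(P)-d['position'])@d['attitude']
    s=np.c_[c[:,0]/-c[:,2],-c[:,1]/-c[:,2]]
    s=s*(1+d['k1']*(s**2).sum(1))[:,None]
    return s*f+[d['cx'],d['cy']]
def blue(d):
    h=cv2.cvtColor(d['color'],cv2.COLOR_BGR2HSV)
    return ((abs(h[...,0].astype(int)-108)<14)&(h[...,1]>130)&(h[...,2]>40)).astype(np.uint8)
A=np.radians(np.arange(0,360,6));C=np.c_[np.cos(A),np.sin(A)]*.031
cyl=np.r_[np.c_[C,0*A-.018],np.c_[C,0*A+.004]]
bar=np.array([[a*.023,b*.006,z] for a in(1,-1) for b in(1,-1) for z in(.004,.022)])
def model(p,d,box,S=6):
    x,y,z,t=p;c,s=np.cos(t),np.sin(t);R=np.array([[c,-s,0],[s,c,0],[0,0,1]])
    m=np.zeros(((box[3]-box[1])*S,(box[2]-box[0])*S),np.uint8)
    for L in(cyl,bar):
        q=(proj(d,L@R.T+[x,y,z])-[box[0]-.5,box[1]-.5])*S
        cv2.fillConvexPoly(m,cv2.convexHull(q.astype(np.float32)).round().astype(int),1)
    return cv2.resize(m.astype(np.float32),None,fx=1/S,fy=1/S,interpolation=cv2.INTER_AREA)
E
python3 - <<'E'
from h import *
D={'side':(manip.capture('side'),[250,180,300,232]),'top':(manip.capture('top'),[335,217,380,265])}
T={}
for k,(d,b) in D.items():
    m=blue(d)[b[1]:b[3],b[0]:b[2]]
    n,l,st,_=cv2.connectedComponentsWithStats(m);i=1+st[1:,4].argmax();m=(l==i).astype(np.uint8)
    m=cv2.morphologyEx(m,cv2.MORPH_CLOSE,np.ones((5,5)));T[k]=m;print(k,st[i])
def cost(p,ks=('side','top')): return sum(abs(model(p,*D[k])-T[k]).sum() for k in ks)
# initial: from top pixel, ray to z=.12
d=D['top'][0]
from scipy.optimize import least_squares
r=least_squares(lambda v:proj(d,[v[0],v[1],.122])[0]-[357,239],[.4,0]).x;print(r)
best=[]
for t0 in(70,90,110):
    sx=np.array([[r[0],r[1],.119,np.radians(t0)]]*5)+np.vstack([np.zeros(4),np.diag([.006,.006,.004,.3])])
    o=minimize(cost,sx[0],method='Nelder-Mead',options=dict(initial_simplex=sx,xatol=1e-5,fatol=.01,maxiter=400));print(o.fun,o.x[:3],np.degrees(o.x[3]))
# holder colour not needed; dark inlay in top
g=D['top'][0]['color'][225:252,343:372].astype(int)
v=cv2.cvtColor(D['top'][0]['color'],cv2.COLOR_BGR2HSV)[228:250,344:370,2];print(v)
E
```

```text
side [  8  11  32  30 701]
top [ 10   9  25  25 458]
[ 0.50071235 -0.01407417]
139.44444274902344 [ 0.50301312 -0.01231816  0.12092173] 89.93597554486489
140.25 [ 0.50298472 -0.01192784  0.12055428] 89.38657819250545
139.44444274902344 [ 0.50352844 -0.01242978  0.12099818] 91.86296852868904
[[216 177 166 173 180 206 234 243 244 245 245 245 245 245 245 245 245 245
  244 242 231 205 227 240 243 243]
 [165 164 192 196 216 239 244 245 245 245 245 245 245 245 245 245 245 245
  245 245 243 234 202 223 240 243]
 [162 194 209 205 238 244 245 245 245 245 245 245 245 245 245 245 245 245
  245 245 245 244 233 196 229 242]
 [191 213 199 236 244 245 245 245 245 245 245 245 245 245 245 245 245 245
  245 245 245 245 243 230 214 238]
 [214 205 231 244 245 245 245 245 245 245 245 245 245 245 245 245 245 245
  245 245 245 245 245 242 221 222]
 [218 205 240 245 245 245 245 244 244 244 245 244 244 245 244 244 245 244
  243 242 242 244 245 244 236 202]
 [215 219 242 245 244 243 242 239 238 241 241 241 241 240 240 240 240 239
  233 226 228 236 242 244 242 217]
 [204 229 242 242 240 238 235 233 232 230 228
[... 890 characters left out ...]
42 240 235
  225 224 223 223 229 235 231 185]
 [227 192 224 243 245 245 245 245 245 245 245 245 245 245 245 245 244 244
  243 243 243 243 242 239 214 143]
 [220 198 189 235 244 245 245 245 245 245 245 245 245 245 245 245 245 245
  245 244 245 245 243 230 169 133]
 [213 210 165 215 239 244 245 245 245 245 245 245 244 245 245 245 245 245
  245 245 244 244 240 209 138 144]
 [185 213 190 158 212 236 244 245 245 245 245 245 245 245 245 245 245 245
  245 245 244 239 222 165 143 165]
 [155 186 185 162 143 201 234 243 244 245 245 245 245 245 245 245 245 245
  244 243 237 214 160 140 151 191]
 [133 155 168 175 167 146 183 226 237 241 243 244 244 244 244 244 243 241
  238 231 198 152 148 139 169 199]]
```

```bash
cat >> h.py <<'E'
def ori(t): # bar direction angle t (deg): tool x along bar, z down
    t=np.radians(t);x=np.array([np.cos(t),np.sin(t),0]);z=np.array([0,0,-1.]);return np.c_[x,np.cross(z,x),z]
E
python3 - <<'E'
from h import *
from scipy.optimize import least_squares
d=manip.capture('top')
for px,z in(([354.5,241.3],.012),([356.7,238.9],.123)):
    print(least_squares(lambda v:proj(d,[v[0],v[1],z])[0]-px,[.4,0]).x)
for t in(88,-92):
    q=None
    for z in(.30,.149):
        for dt in(0,90,-95): 
            q=manip.ik([.502,-.0125,z],ori(t+dt)); print(t,z,dt,None if q is None else np.round(q,1))
E
```

```text
[ 0.50115331 -0.0149152 ]
[ 0.50089308 -0.01330065]
88 0.3 0 [-25.8  23.5  34.1 107.2 -16.1  54.   13.6]
88 0.3 90 [-14.8  21.4  18.1 107.   -8.2  52.9  95. ]
88 0.3 -95 [-42.6  33.8  65.2 107.6 -35.   61.7 -60.3]
88 0.149 0 [-14.6  34.5  19.  116.4 -20.2  32.2  16.5]
88 0.149 90 [ -1.3  33.1  -0.7 116.    0.7  30.9  85.5]
88 0.149 -95 [-28.1  39.6  41.  116.7 -41.6  39.  -56.8]
-92 0.3 0 [ -42.8   34.1   65.8  107.6  -35.4   62.  -144.9]
-92 0.3 90 [-41.5  32.4  62.3 107.6 -33.   60.5 -57.5]
-92 0.3 -95 [-15.4  21.5  18.9 107.   -8.6  52.9  90.5]
-92 0.149 0 [ 13.7  34.6 -22.8 115.6  23.1  34.2 153.2]
-92 0.149 90 [-27.4  39.2  39.8 116.7 -40.5  38.5 -52.9]
-92 0.149 -95 [ -2.   33.1   0.4 116.   -0.4  30.9  81.6]
```

```bash
python3 - <<'E'
from h import *
q0=np.array(manip.sense()['qpos']);
manip.goto_joints([-1.3,21,0,107,0,52.9,-4.5])
s=manip.sense();print(s['t'],s['position'])
q=manip.ik([.502,-.013,.20],ori(88));print(np.round(q,1))
manip.line_to([.502,-.013,.20],ori(88),velocity=.15)
manip.line_to([.502,-.013,.150],velocity=.1)
s=manip.sense();print(s['t'],s['position'],np.round(s['qpos'],1),s['wrist_force'],s['ft_torque'])
d=manip.capture('side');cv2.imwrite('pics/s1.png',cv2.resize(d['color'][120:270,200:350],None,fx=4,fy=4,interpolation=cv2.INTER_CUBIC))
E
```

```text
3.475 [ 0.49702035 -0.01577281  0.29497697]
[ -1.4  28.3  -0.5 113.5   0.4  38.2  -4.1]
4.9083 [ 0.50245448 -0.01302172  0.15047635] [ -1.4  32.9  -0.5 115.9   0.6  31.1  -4.3] [-0.28085485 -0.53692962  0.02861279] [-0.02556111 -0.04663525 -0.0043944 ]
```

View pics/s1.png

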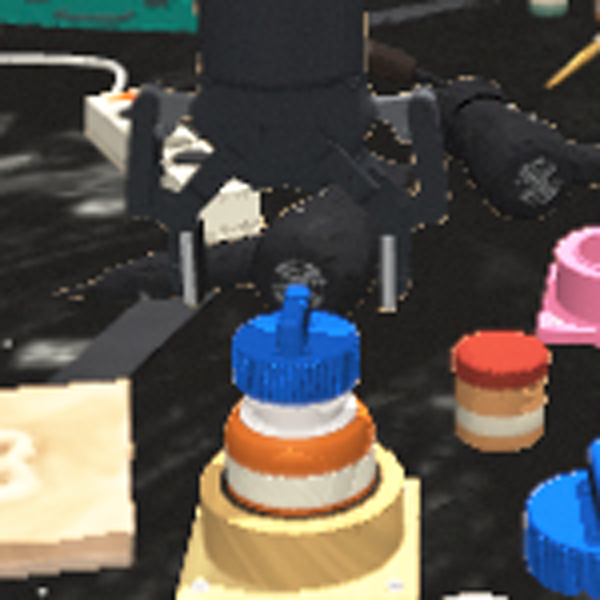

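Side view: the open fingers straddle the bar, centred at column ~289 in the crop, while bar and lid centre are at ~296. So the tool should move about 3 mm in +x. I'll close partway and check.

```bash
python3 - <<'E'
from h import *
manip.line_to([.505,-.013,.150],velocity=.05)
manip.gripper_to(.27)
s=manip.sense();print(s['t'],s['position'],s['opening'],s['wrist_force'],s['ft_torque'])
d=manip.capture('side');cv2.imwrite('pics/s2.png',cv2.resize(d['color'][160:235,237:312],None,fx=8,fy=8,interpolation=cv2.INTER_CUBIC))
E
```

```text
5.825 [ 0.5049783  -0.0129977   0.14996033] 0.272120288576537 [0.27750182 0.06853948 0.48310581] [-0.04482941 -0.00211449  0.02247567]
```

View pics/s2.png

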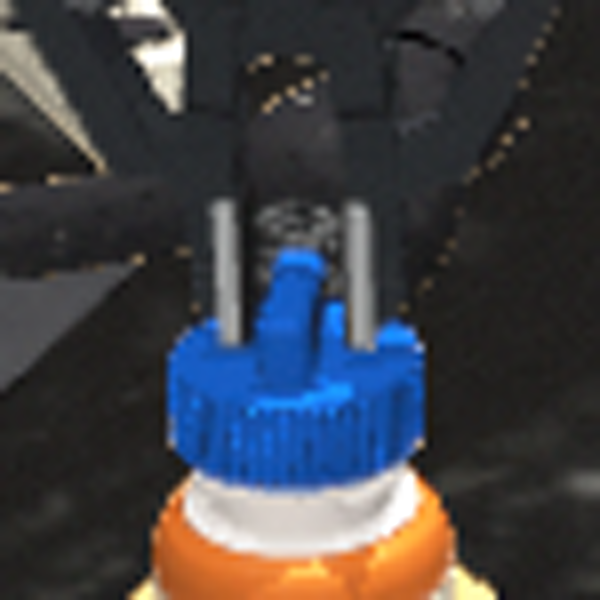

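Side view: pads straddle the bar evenly (inner edges 243/350, lid edges 168/425, so both centre at about 296). Now I grip.

```bash
python3 - <<'E'
from h import *
def P(s): print(round(s['t'],2),np.round(s['position'],4),round(s['opening'],3),np.round(s['wrist_force'],1),np.round(s['ft_torque'],2),np.round(s['grasp_force'],1))
manip.gripper_to(.0);P(manip.sense())
# timing test and vertical stiffness
p=np.array([.505,-.013,.150])
p[2]-=.001
manip.line_to(p,velocity=.02);P(manip.sense())
q=np.array(manip.sense()['qpos']);q[6]+=2;manip.goto_joints(q);P(manip.sense())
E
```

```text
6.13 [ 0.5042 -0.013   0.15  ] 0.122 [-2.5 -0.2  3.6] [ 0.04  0.55 -0.1 ] 60.6
6.38 [ 0.5043 -0.013   0.1497] 0.125 [-4.6  0.2 11.2] [ 0.02  1.09 -0.01] 61.7
6.63 [ 0.5043 -0.013   0.15  ] 0.115 [-2.5  0.7  6.5] [-0.04  0.51  0.09] 61.0
```

```bash
cat >> h.py <<'E'
def P(s,*a): print(round(s['t'],2),np.round(s['position']*1e3,1),np.round(s['wrist_force'],1),np.round(s['ft_torque'],2),*a)
def yaw(s): return np.degrees(np.arctan2(s['tool_rot'][1,0],s['tool_rot'][0,0]))
def go(p,t): manip.goto_joints(manip.ik(p,ori(t))); return manip.sense()
E
python3 - <<'E'
from h import *
s=manip.sense();t0=t=yaw(s);p=np.array([.5045,-.013,.1493]);zz=[]
s=go(p,t);P(s,round(t,1));n=0
while t-t0<88 and s['t']<24:
    F=s['wrist_force']
    p[:2]+=np.clip(F[:2]*5e-5,-3e-4,3e-4)
    p[2]+=np.clip((F[2]-6)*8e-5,-1e-3,6e-4)
    if F[2]>2.5: t+=2.5;n=0
    else:
        n+=1; p[2]-=.0008
    s=go(p,t);P(s,round(t-t0,1),round(yaw(s)-t0,1),np.round(p*1e3,1))
    if abs(s['ft_torque'][2])>.5 or s['wrist_force'][2]>20 or n>3: break
E
```

```text
6.88 [504.3 -13.  149.9] [-4.  -0.  10.5] [-0.08  0.79  0.02] 90.0
7.13 [504.3 -13.  150.1] [-3.7  0.4  9.5] [-0.03  0.67  0.1 ] 2.5 2.5 [504.3 -13.  149.7]
7.38 [504.2 -13.  150.3] [-2.4 -0.4  6.4] [0.04 0.59 0.12] 5.0 5.0 [504.1 -13.  149.9]
7.63 [504.2 -12.9 150.4] [-3.4  0.4  6.8] [-0.03  0.53  0.09] 7.5 7.5 [504. -13. 150.]
7.88 [504.1 -12.9 150.5] [-3.1  0.3  7.8] [-0.02  0.54  0.09] 10.0 10.0 [503.8 -13.  150. ]
8.13 [504.1 -12.9 150.6] [-1.6 -0.3  7.8] [-0.02  0.42  0.09] 12.5 12.5 [503.7 -13.  150.2]
8.38 [504.  -12.9 150.8] [-1.9  0.2  8.4] [-0.04  0.53  0.08] 15.0 15.0 [503.6 -13.  150.3]
8.63 [504.  -12.9 151. ] [-3.4 -0.1  7.8] [0.02 0.42 0.08] 17.5 17.5 [503.5 -13.  150.5]
8.88 [503.9 -12.9 151.1] [-1.8 -0.7  7.2] [-0.    0.36  0.12] 20.0 20.0 [503.3 -13.  150.7]
9.13 [503.9 -12.9 151.2] [-1.4  0.4  7.3] [-0.04  0.39  0.11] 22.5 22.5 [503.2 -13.  150.8]
9.38 [503.8 -13.  151.3] [-1.1  0.4  6.9] [-0.06  0.37  0.09] 25.0 25.0 [503.2 -13.  150.9]
9.63 [503.9 -12.9 151.5] [-1.3 -0.3  6.8] [-0.05  0.42  0.04] 27.5 27.5 [503.1 -13.  150.9]
9.88 [503.9 -12.7 151.5] [-0.7 -0.5  6.7] [0.12 0.31 0.1 ] 30.0 30.0 [503. -13. 151.]
10.13 [503.4 -12.9 151.2] [-1.2  1.   4.1] [0.19 0.26 0.13] 32.5 32.4 [503.  -13.  151.1]
10.38 [503.  -12.9 150.6] [-0.4 -0.6 -0. ] [ 0.07 -0.01  0.1 ] 35.0 34.9 [502.9 -13.  150.9]
10.63 [503.  -12.9 149.3] [ 1.1 -0.5 -2.3] [ 0.1  -0.16  0.18] 35.0 35.0 [502.9 -13.  149.6]
10.88 [502.8 -13.1 147.8] [ 0.5  0.8 -4. ] [ 0.12 -0.25  0.06] 35.0 35.0 [503.  -13.  148.2]
11.13 [502.9 -13.1 146.5] [-0.6 -0.3 -2. ] [ 0.04 -0.   -0.05] 35.0 35.0 [503.  -13.  146.6]
11.38 [503.2 -13.1 145.5] [-0.5 -0.3  3. ] [-0.06  0.13 -0.02] 35.0 35.0 [503.  -13.  145.1]
```

It dropped 6.0 mm at 32–35°. Now clockwise, following the lead.

```bash
python3 - <<'E'
from h import *
s=manip.sense();t0=t=yaw(s);p=np.array([.503,-.013,.1447])
s=go(p,t);P(s);
while t-t0>-128 and s['t']<32:
    F=s['wrist_force']
    p[:2]+=np.clip(F[:2]*5e-5,-3e-4,3e-4)
    st=4 if t-t0>-92 else 2
    p[2]+=np.clip((F[2]-5)*6e-5,-5e-4,6e-4)-st*5.4e-5*(t-t0>-105)
    t-=st
    s=go(p,t);P(s,round(t-t0,1),round(yaw(s)-t0,1),np.round(p*1e3,1))
    if abs(s['ft_torque'][2])>(.5 if t-t0>-92 else 2.) or abs(s['wrist_force'][2])>25: break
E
```

```text
11.63 [503.2 -13.1 145.4] [-2.  -0.8  7.8] [-0.04  0.36 -0.  ]
11.88 [503.6 -13.  145.2] [0.  0.2 6.3] [-0.01  0.04 -0.1 ] -4.0 -4.0 [502.9 -13.  144.7]
12.13 [503.7 -13.  145. ] [-0.4  0.4  5.5] [ 0.06 -0.02 -0.06] -8.0 -7.9 [502.9 -13.  144.5]
12.38 [503.6 -12.9 144.8] [ 0.4 -0.7  4.3] [ 0.06 -0.03 -0.1 ] -12.0 -11.9 [502.9 -13.  144.3]
12.63 [503.7 -13.  144.6] [-1.3 -0.8  5.6] [ 0.06 -0.01 -0.1 ] -16.0 -15.9 [502.9 -13.  144.1]
12.88 [503.6 -13.  144.3] [0.  0.3 5.9] [-0.05 -0.06 -0.08] -20.0 -19.9 [502.8 -13.1 143.9]
13.13 [503.5 -13.  144.1] [-0.6  0.2  4.9] [ 0.02 -0.07 -0.11] -24.0 -23.9 [502.8 -13.1 143.7]
13.38 [503.6 -13.  143.9] [-0.8 -0.2  5.8] [-0.02 -0.09 -0.04] -28.0 -27.9 [502.8 -13.1 143.5]
13.63 [503.5 -13.1 143.7] [ 0.3 -0.2  6.1] [-0.03 -0.08 -0.13] -32.0 -31.8 [502.8 -13.1 143.3]
13.88 [503.4 -13.1 143.5] [-0.  -0.6  5.2] [ 0.03 -0.12 -0.11] -36.0 -35.8 [502.8 -13.1 143.2]
14.13 [503.3 -13.1 143.3] [0.4 0.3 6. ] [ 0.   -0.02 -0.09] -40.0 -39.8 [502.8 -13.1 143. ]
14.38 [503.3 -13.3 143.1] [-0.3 -0.6  5.5] [-0.02 -0.08 -0.08] -44.0 -43.8 [502.8 -13.1 142.8]
14.63
[... 2143 characters left out ...]
8 [503.6 -13.2 140.3]
20.38 [504.3 -13.5 140.5] [ 1.6 -0.1  4.4] [-0.22 -0.28 -0.04] -116.0 -115.8 [503.7 -13.2 140.4]
20.63 [504.3 -13.5 140.5] [ 1.  -0.2  5.4] [-0.21 -0.29 -0.05] -118.0 -117.8 [503.8 -13.2 140.3]
20.88 [504.2 -13.5 140.5] [ 0.9 -0.6  5.3] [-0.25 -0.28 -0.03] -120.0 -119.8 [503.9 -13.2 140.4]
21.13 [504.1 -13.5 140.5] [ 1.8 -0.9  6.1] [-0.16 -0.19  0.1 ] -122.0 -121.8 [503.9 -13.3 140.4]
21.38 [504.  -13.6 140.5] [ 0.9 -0.4  6. ] [-0.21 -0.15  0.03] -124.0 -123.9 [504.  -13.3 140.4]
21.63 [504.  -13.6 140.5] [ 0.7 -0.7  5.3] [-0.31 -0.11  0.1 ] -126.0 -125.9 [504.  -13.3 140.5]
21.88 [503.9 -13.6 140.5] [-0.1 -1.2  5.8] [-0.26 -0.07  0.09] -128.0 -127.9 [504.1 -13.4 140.5]
```

Height stalled at −92° and the torque went to zero, so something slipped. I'll look.

```bash
python3 - <<'E'
from h import *
s=manip.sense();print(s['opening'],s['grasp_force'],yaw(s),np.round(s['qpos'],1))
d=manip.capture('side');cv2.imwrite('pics/s3.png',cv2.resize(d['color'][160:235,237:312],None,fx=8,fy=8,interpolation=cv2.INTER_CUBIC))
E
```

```text
0.11750973327783208 60.88303327560425 -2.9335446326488768 [-18.8  36.6  25.8 116.5 -28.5  33.  -66. ]
```

View pics/s3.png

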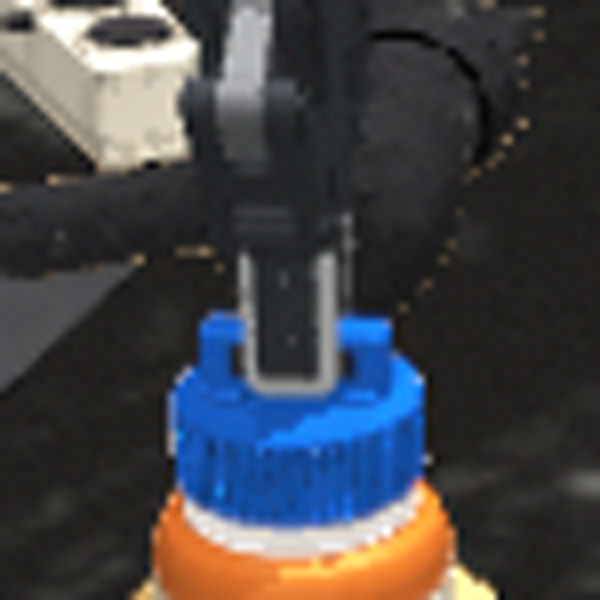

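The bar is still aligned with the tool and the skirt has come down about 9.5 mm, as expected for home. The missing tightening torque is still unexplained, so I'll test with a few more degrees while watching joint 7.

```bash
python3 - <<'E'
from h import *
s=manip.sense();t=yaw(s);p=np.array([.504,-.0135,.1402]);t0=t
P(s,np.round(s['tau'],2))
q=manip.ik(p,ori(t));manip.goto_joints(q);s=manip.sense();P(s,np.round(s['tau'],2))
for i in range(5):
    q=np.array(q);q[6]-=2;manip.goto_joints(q);s=manip.sense();P(s,round(yaw(s)-t0,1),np.round(s['tau'][[4,6]],2),np.round(q[6]-s['qpos'][6],2),round(s['opening'],3))
    if abs(s['tau'][6])>1.5:break
d=manip.capture('side');cv2.imwrite('pics/s4.png',cv2.resize(d['color'][160:235,237:312],None,fx=8,fy=8,interpolation=cv2.INTER_CUBIC))
E
```

```text
21.93 [504.  -13.6 140.5] [ 0.  -0.7  5.8] [-0.31 -0.05  0.13] [ -0.11 -43.46   5.29  -9.76  -0.22   0.28  -0.13]
22.18 [503.9 -13.6 140.4] [0.1 0.5 8.7] [-0.14  0.04  0.11] [ 1.100e-01 -4.212e+01  5.200e+00 -9.600e+00 -1.800e-01  3.000e-02
 -1.000e-01]
22.43 [503.9 -13.6 140.5] [ 0.5 -0.1  8.8] [-0.16  0.05  0.25] -1.8 [-0.35 -0.3 ] -0.09 0.118
22.68 [503.9 -13.6 140.4] [-0.3 -1.2  8.6] [-0.27  0.16  0.37] -3.8 [-0.47 -0.42] -0.11 0.124
22.93 [503.9 -13.6 140.4] [-0.4 -0.2  9.9] [-0.28  0.15  0.53] -5.8 [-0.61 -0.55] -0.13 0.121
23.18 [503.8 -13.7 140.4] [-0.8 -1.1  7.7] [-0.27  0.11  0.8 ] -7.7 [-0.91 -0.87] -0.16 0.118
23.43 [503.8 -13.7 140.4] [ 0.5 -0.4  8.4] [-0.25  0.05  0.28] -9.8 [-0.45 -0.34] -0.11 0.117
```

View pics/s4.png

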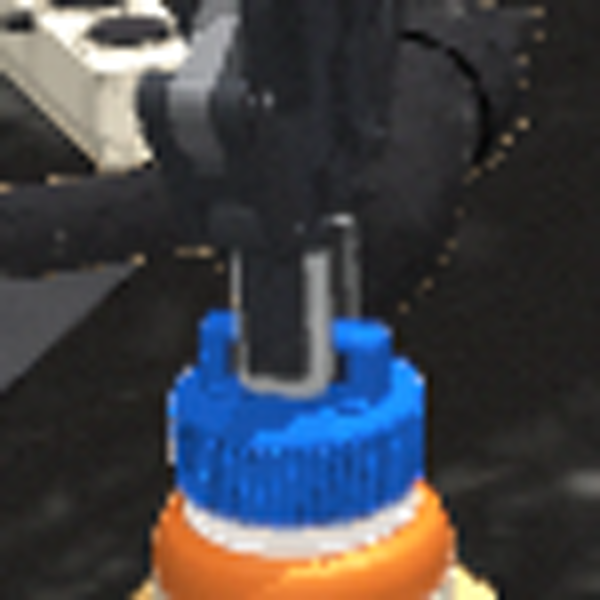

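Torque rose to 0.8 N m and then relaxed, which suggests tight with a little slip. I'll release, back off and check lid height and bar angle.

```bash
python3 - <<'E'
from h import *
s=manip.sense();P(s)
manip.gripper_to(.6)
s=manip.sense();x=s['position'].copy();x[2]=.24;manip.line_to(x,velocity=.15)
s=manip.sense();P(s,yaw(s))
d=manip.capture('side');cv2.imwrite('pics/s5.png',cv2.resize(d['color'][170:245,237:312],None,fx=8,fy=8,interpolation=cv2.INTER_CUBIC));np.save('s5.npy',d['color'])
b=[250,180,300,240]
def mask(c):
    m=blue({'color':c})[b[1]:b[3],b[0]:b[2]];n,l,st,_=cv2.connectedComponentsWithStats(m);m=(l==1+st[1:,4].argmax()).astype(np.uint8)
    return cv2.morphologyEx(m,cv2.MORPH_CLOSE,np.ones((5,5)))
for nm,c,z0,t0 in(('start',cv2.imread('pics/side0.png'),.119,88),('now',d['color'],.110,-10)):
    T=mask(c);best=None
    for tt in(-12,0,12):
        x0=np.array([.503,-.0135,z0,np.radians(t0+tt)])
        f=lambda v:abs(model([v[0],-.0135,v[1],v[2]],d,b)-T).sum()
        v0=x0[[0,2,3]];sx=np.vstack([v0,v0+np.diag([.003,.003,.15])])
        o=minimize(f,v0,method='Nelder-Mead',options=dict(initial_simplex=sx,maxiter=200))
        if best is None or o.fun<best.fun:best=o
    print(nm,best.fun,best.x[:2],np.degrees(best.x[2]))
E
```

```text
23.48 [503.8 -13.7 140.4] [-0.8 -1.1  9.2] [-0.27  0.08  0.29]
24.77 [503.1 -13.2 239.4] [-0.1  0.1 -0.4] [0.02 0.   0.03] -12.92103315893154
start 40.75 [0.50363211 0.1218348 ] 90.45075227302517
now 48.63888931274414 [0.50341892 0.11138317] -16.84293069903678
```

View pics/s5.png

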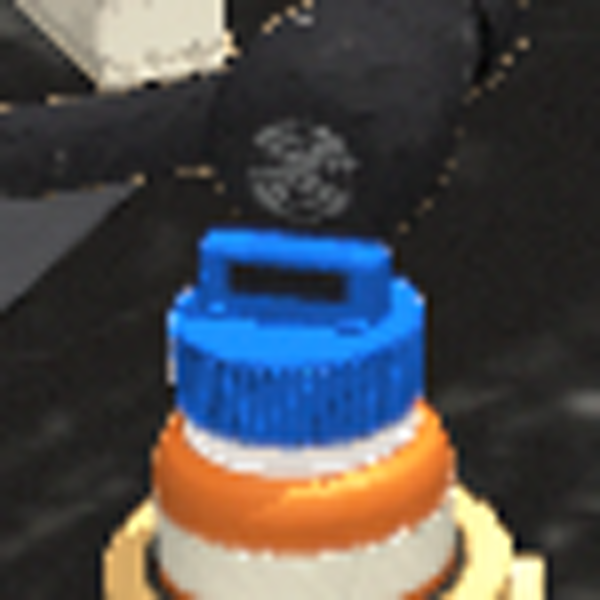

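Height is down about 10.4 mm by vision, so the lid is home, with the bar aligned within a few degrees of the tool. One quick regrasp will confirm that it is tight.

```bash
python3 - <<'E'
from h import *
manip.line_to([.5035,-.0135,.1405],ori(-14),velocity=.2)
P(manip.sense());manip.gripper_to(0)
s=manip.sense();b=s['ft_torque'][2];P(s,yaw(s),np.round(s['tau'][6],2))
q=np.array(manip.ik([.5035,-.0135,.1405],ori(-14)))
for i in range(6):
    q[6]-=1.5;manip.goto_joints(q);s=manip.sense();P(s,round(yaw(s),1),np.round(s['tau'][6],2))
    if s['ft_torque'][2]>.7:break
manip.hold(.3);P(manip.sense(),round(yaw(manip.sense()),1))
E
```

```text
25.47 [503.7 -13.9 140.6] [ 0.8 -0.4 -1.1] [-0.01 -0.02  0.01]
25.91 [504.1 -13.7 141.7] [-1.2 -0.5  6. ] [-0.16  0.21  0.35] -13.900518580388635 -0.39
26.16 [504.1 -13.7 141.7] [-0.7 -1.2  5.1] [-0.21  0.2   0.71] -15.3 -0.75
26.46 [504.1 -13.7 141.7] [-0.9 -0.2  5. ] [-0.2   0.25  0.73] -15.3
```

Torque rises at once to 0.7 N m in 1.5° and holds, so the lid is tight. Releasing, clearing and handing in.

```bash
python3 - <<'E'
from h import *
q=np.array(manip.sense()['qpos']);q[6]+=1.5;manip.goto_joints(q)
manip.gripper_to(.7)
x=manip.sense()['position'].copy();x[2]=.26;manip.line_to(x,velocity=.15)
s=manip.sense();P(s)
d=manip.capture('side');b=[250,180,300,240]
m=blue(d)[180:240,250:300]-0
m0=blue({'color':np.load('s5.npy')})[180:240,250:300]
print('changed px',int((m!=m0).sum()),int(m.sum()))
print(manip.hand_in())
E
```

```text
28.18 [503.6 -13.5 259.3] [-0.9 -0.4  0.2] [ 0.03 -0.01  0.  ]
changed px 7 701
the job is handed in; nothing more can be done
None
```

The blue lid dropped 6 mm into the thread after about 32–35° anticlockwise. I then screwed it clockwise home and tight (about 0.7 N m holds), released it and handed the job in at 28 s; I turned it about 15° further clockwise than the listed figures suggest, and the torque dipped once from 0.8 to 0.3 N m, but on regrasping it was firmly tight.

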